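# Clamp the block with the ratchet lever of the vise

## Robot

A 6-joint arm with a two-finger parallel gripper is mounted at the origin on the work surface. World frame = base frame: x ahead of the robot, y to its left, z up, the work surface at z = 0. Lengths are in mm, angles in rad, forces in N, time in s.
With the tool pointing down it reaches from about 275 to 1000 mm from the base axis. Payload 8.4 kg.
Tool frame: the origin (TCP) lies between the finger pads; the fingertips stand r.finger_overhang ahead of it and the grasp point (between the pads) is the TCP (r.finger_overhang is the distance from the TCP to the fingertips, in mm); z points along the fingers, y is the line along which they close (so a half turn about z gives the same grasp; the last joint's range is limited). The gripper opens to 85 mm and grips with 20 to 120 N. Pads are 22 mm wide; open, the fingers measure 114 mm over their backs; the gripper's body (76 mm by 85 mm) begins 54 mm behind the grasp point. The pads swing forward as they close: fully open they stand 13 mm farther back than shut.
Start: joints at [-1.136, 0.353, 1.633, -0, 1.155, -0.002], TCP at [264.4, -566.322, 250.281] pointing down, gripper open.
Joint ranges: [-2.63, 2.63], [-0.92, 2.1], [0.06, 2.66], [-1.3, 4.44], [0, 2.69], [-3.02, 3.02]. Speed limits (rad/s): [2.22, 2.22, 2.79, 3.14, 3.14, 3.14].

## Interface

Orientations are given as [roll, pitch, yaw] about the fixed x, y, z axes, in that order (R = Rz(yaw) Ry(pitch) Rx(roll)).
In Python, from rig import r, cams, sign_off gives the robot as it stands.
- The arm moves only by the shell command python3 -m crank 'ROWS' [FORCE]. ROWS is JSON, a list of rows, each a list of 7 numbers: the shift along the tool's x, y, z in m, then the turn, a rotation vector about the tool's x, y, z in rad, then the closure, from 0 (fully open) to 1 (shut). In form: [[dx, dy, dz, ax, ay, az, gripper], ...]. A call has 1 to 5 rows; each row is the pose to reach, as a shift and turn from the pose commanded when the call began, along the tool's axes at that moment; what a row does not reach only later rows make up. A row lasts 1/10 s, in which the tool goes at most 50 mm and 8.59 degrees, less where a joint would pass 70% of its speed; a pose out of reach is approached as far as the arm can. A call with a gripper value outside its range is refused whole. The fingers move at their own pace and stop on an object; FORCE is the grip in N (left out, the last holds). Time passes only in rows, so rows that repeat a pose let the fingers close. It gives the time, the measured TCP pose, the force, the opening and the grip force at its end, in the units of the state.
- r.sense(): the state, without advancing time (a new reading comes with each control period).
- cams.grab_frame(name): name is "scene" or "top" or "wrist"; returns a dict with "image" (480x640x3 uint8, red, green, blue), "fx", "fy", "cx", "cy" (pixels), "position" and "orientation" of the camera in the world. Camera axes: x right, y down, z forward; pixel columns grow to the right and rows downward; lengths in mm; the calibration is good to about 2 mm. A picture is of the moment at which its call begins. There is no depth.
- sign_off(): hands the job in; it is judged then, once.
The state is a dict: "clock": time; "qpos": joint angles; "qvel": joint speeds; "joint_efforts": joint torques, N m; "eef_pos": TCP position; "tcp_rot": TCP orientation; "contact_force": force on the tool from outside, world axes, zero at the start; "wrist_torque": the same for the moment, N m; "opening": opening from 0.0 (shut) to 1.0 (fully open); "grasp_force": force on a finger pad.
Only numpy, scipy, OpenCV 4.12 (cv2) and the standard library are available. Lean on these libraries where they do the work, as an engineer would, in place of code of your own. Each camera call takes 0.05 s, during which the arm holds its last target. There are 200 camera calls.

## Task

Clamp the aluminium block tight in the bench vise by pumping the vise's ratchet lever to and fro; driving the wheel clockwise, seen from above, closes the jaw. The ratchet may be set the wrong way: feel which way it grips and which way it slips, and flip its thumb piece if needed. When the block is squeezed and the lever goes hard, swing the lever back, slipping, to its anticlockwise end and let go; do not touch block or jaws, and leave the other things where they are.

Things in the scene. Friction and masses are not known exactly. Their poses are not given: they have to be found in the camera images.
- vise: Green bench vise bolted down, base plate 130 x 360 x 22 mm. Origin: under the base, z up. Its y axis runs from the ratchet end (120 mm square housing centred 110 mm to -y, top 70 mm high) to the jaws on the +y side; in mid-swing the lever points to -x. Position and yaw vary.
- wheel_axis (a point): On the common vertical axis of wheel and lever, at the housing's top, 70 mm above the bench; axes as the vise's. The steel ratchet wheel (87 mm across 20 round teeth, top 97 mm above the bench, nut on it 113 mm) turned clockwise from above moves the jaw 10 mm per rad towards the heel, anticlockwise away. It is stiff (0.85 N m) and stays where left, so a clamped jaw stays tight.
- grip (a point): On the lever's black upright round handle: 24 mm diameter, 165 mm from the wheel axis, from 68 to 143 mm above the bench; this point is on its centre line, 115 mm up. The arm inward of it is a 14 mm bar, top 81 mm up. The gripping way needs about 8 N, rising to 12 N and more once the block is squeezed: push with 15 to 20 N to make it tight. Swing below 0.2 m/s: faster, the pawl bounces off.
- lever (a joint): Swing of the lever about the wheel axis, rad, anticlockwise from above positive, stops at -0.8 and +0.8; 0 = pointing along the vise's -x. It stays where it is left. From the wheel axis the handle lies 165 mm away in the direction of the vise's -x turned by this angle.
- thumb (a point): Thumb piece that sets the pawl: centre of a 22 mm steel ball on a 10 mm rod, 45 mm from its pivot. It flops by its weight to either side of the lever (two settings, unmarked), leaning 0.6 rad from upright, the ball 25 mm off the centre line, 121 mm above the bench. Pushed sideways (about 2 N) up and 15 mm past upright (ball 129 mm up) it falls over; so light a push leaves the lever still.
- jaw: Moving steel jaw, 110 mm wide, 28 mm thick, top 72 mm above the bench, driven by the wheel along the vise's y. Origin: in the middle of its thickness, at the vise's underside. Its +y face is 14 mm from the origin.
- heel: Fixed steel jaw, 110 mm wide, top 72 mm above the bench, bolted on at +y, at a varying distance. Origin: middle of the lower edge of its clamping face, 22 mm above the bench, face to the vise's -y.
- block: Aluminium block 70 x 60 x 40 mm with a 40 mm round boss on top, lying loose on the vise between the jaws; its 60 mm side is clamped. Origin: centre of its underside. 0.5 kg.
- spray: Bystander: spray can 60 mm diameter, 190 mm high; origin under its centre. Leave alone.
- chuck_key: Bystander: T-shaped chuck key 140 mm long, lying; origin on the bench near its middle. Leave alone.
- gauge_case: Bystander: black gauge case 90 x 170 x 30 mm; origin under its centre. Leave alone.
- pivot (a point): Level pivot of the thumb lever, in a 20 mm steel block on the lever's centre line, 110 mm from the wheel axis towards the handle, 84 mm above the bench. The ratchet's pawl, carried by the lever, grips the wheel when the lever swings one way and clicks over the teeth the other way with only 2 to 4 N at the handle. A tooth is 0.31 rad: up to that much of a stroke is lost before it grips.
Not all that is in view belongs to the job. There is more than one size of the block; the one meant has the size given above.

How it is judged (in metres and radians):
On the way:
1. the block is brought up against both jaws (contact force between each of jaw, heel and block above 5 N), for 0.1 s.
At the end, for the whole second after the job is handed in: The block sits upright (within 0.06 rad) and still, squeezed between jaw and heel with more than 20 N on each; the lever is back past +0.4 rad on its anticlockwise side (contact force between each of jaw, heel and block above 20 N and value of joint lever above 0.4 rad and angle between block's own z axis and vertical below 0.06 rad and linear speed of block below 0.01 m/s); the robot touches nothing.
It fails at once if block or jaws pushed by the robot (contact force between any of the arm, the fingers and block above 2 N or contact force between any of the fingers, the arm and jaw above 2 N or contact force between any of the fingers, the arm and heel above 2 N).
It fails at once if a bystander moved by more than 30 mm (distance of any of spray, chuck_key, gauge_case from where it was at the start of the episode above 0.03 m).
It also fails if it takes over 72 s, if anything falls off the work surface, if the arm or the gripper's body presses on something with over 40 N, if the wrist force passes 120 N, or if a joint passes its speed limit or range.

## Working session

There is one attempt and no reset: what is moved stays moved. The work goes in short steps, Python scripts to look and compute and a shell command to move; the robot and the scene stay as the last step left them, time stands still between calls to the robot, and variables do not carry over. Pictures are saved under pics/ and viewed, at most 10 in all, crops included, and the job is handed in when it is done.

```bash
ls; mkdir -p pics; python3 - <<'E'
from rig import r,cams
import cv2
for n in("scene","top"):
    f=cams.grab_frame(n);cv2.imwrite(f"pics/{n}0.png",f["image"][:,:,::-1]);print(n,{k:f[k] for k in f if k!="image"})
print(r.sense(),r.finger_overhang)
E
```

```text
pics
scene {'fx': 462.0632219010706, 'fy': 462.0632219010706, 'cx': 318.3148850571063, 'cy': 239.0862497382103, 'position': array([1604.90933557,  317.28223339, 1103.32196418]), 'orientation': array([-2.35475957, -0.01996916,  1.87888684])}
top {'fx': 543.2364079039212, 'fy': 543.2364079039212, 'cx': 335.2268396207079, 'cy': 245.12577779678162, 'position': array([ 541.59825544,   39.28930275, 1475.56641384]), 'orientation': array([-3.05468454, -0.01391847, -1.57063432])}
{'clock': 0.1, 'qpos': array([-1.13640097e+00,  3.53563438e-01,  1.63404562e+00, -3.30195040e-05,
        1.15519974e+00, -2.38721372e-03]), 'qvel': array([ 0.00013115, -0.00213344, -0.00051285, -0.00072983,  0.00042627,
       -0.00108663]), 'joint_efforts': array([-1.57576178e-03, -6.06361628e+01, -3.42817533e+01, -7.81941048e-05,
        3.97962547e-03, -2.95254415e-05]), 'eef_pos': array([ 264.22363124, -565.96594765,  249.65244398]), 'tcp_rot': array([-3.14037644e+00,  2.72892275e-05,  4.36795936e-01]), 'contact_force': array([-0.62268737, -0.60971395, -0.31882522]), 'wrist_torque': array([-0.00156451,  0.01092793,  0.02133545]), 'grasp_force': 0.0, 'opening': 1.0001567831401612} 19.0
```

View pics/scene0.png

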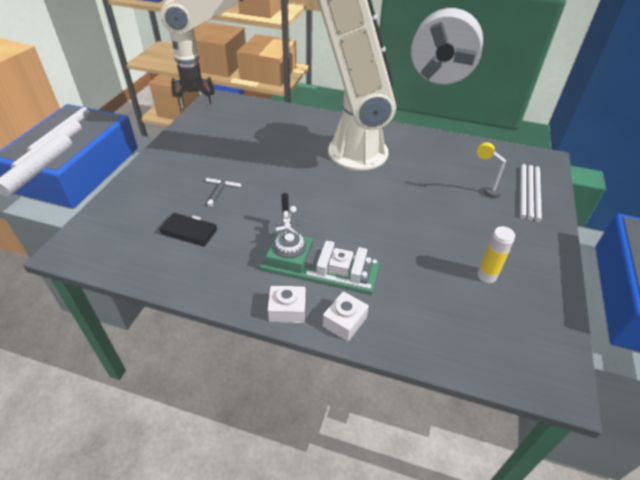

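View pics/top0.png

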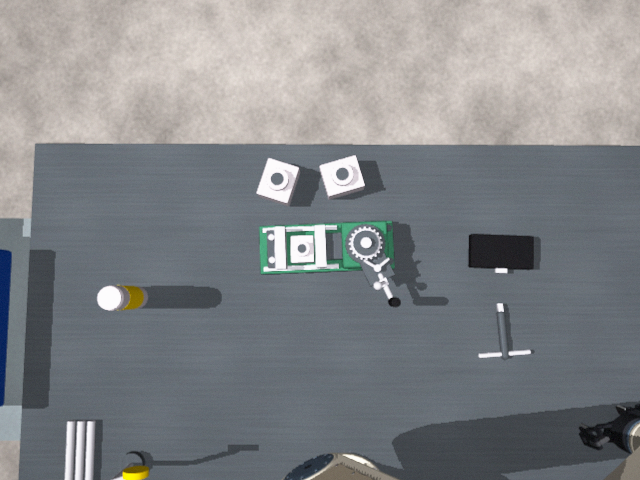

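The pictures show the vise in the top view at about (327,247), with wheel nut (366,243), handle top (394,301) and thumb ball near (379,286). In the scene view the handle is at (285,200) and the ball at (293,210). Next I'll measure and zoom in.

```bash
cat > h.py <<'E'
import numpy as np,cv2
from scipy.spatial.transform import Rotation as R
from rig import r,cams
def ray(f,u,v):
    d=R.from_euler('xyz',f["orientation"]).as_matrix()@np.array([(u-f["cx"])/f["fx"],(v-f["cy"])/f["fy"],1]);return np.array(f["position"]),d/np.linalg.norm(d)
def onz(f,u,v,z):
    p,d=ray(f,u,v);return p+d*(z-p[2])/d[2]
def proj(f,P):
    c=R.from_euler('xyz',f["orientation"]).as_matrix().T@(np.array(P)-f["position"]);return f["fx"]*c[0]/c[2]+f["cx"],f["fy"]*c[1]/c[2]+f["cy"]
def crop(f,x0,y0,x1,y1,s,name):
    cv2.imwrite("pics/"+name,cv2.resize(np.ascontiguousarray(f["image"][y0:y1,x0:x1,::-1]),None,fx=s,fy=s,interpolation=cv2.INTER_CUBIC))
E
python3 - <<'E'
from h import *
t=cams.grab_frame("top");s=cams.grab_frame("scene")
a=cv2.resize(t["image"][210:320,250:410],None,fx=5,fy=5,interpolation=2)[:,:,::-1]
cv2.imwrite("pics/t1.png",a)
crop(s,240,180,400,300,5,"s1.png")
im=t["image"].astype(int);hsv=cv2.cvtColor(t["image"],cv2.COLOR_RGB2HSV)
m=cv2.inRange(hsv,(45,120,40),(90,255,255));m[:200]=0;m[300:]=0
m=cv2.morphologyEx(m,cv2.MORPH_CLOSE,np.ones((9,9)))
cs=max(cv2.findContours(m,0,2)[0],key=cv2.contourArea)
print(cv2.minAreaRect(cs),cv2.boundingRect(cs))
b=(t["image"].max(2)<25).astype(np.uint8);n,l,st,c=cv2.connectedComponentsWithStats(b[280:320,370:410]);print(st,c+[370,280])
for u,v,z in[(366,243,113),(394,301,143),(379,286,121)]:print(onz(t,u,v,z))
E
```

```text
((326.17083740234375, 247.09243774414062), (47.75285339355469, 133.2684326171875), 87.45519256591797) (260, 221, 134, 53)
[[   0    0   40   40 1588]
 [  19   18    3    7   12]] [[389.49748111 299.48866499]
 [389.83333333 301.        ]]
[665.81563602 -57.23834646 113.        ]
[ 520.82054223 -122.93779572  143.        ]
[557.63331073 -88.55463214 121.        ]
```

View pics/t1.png

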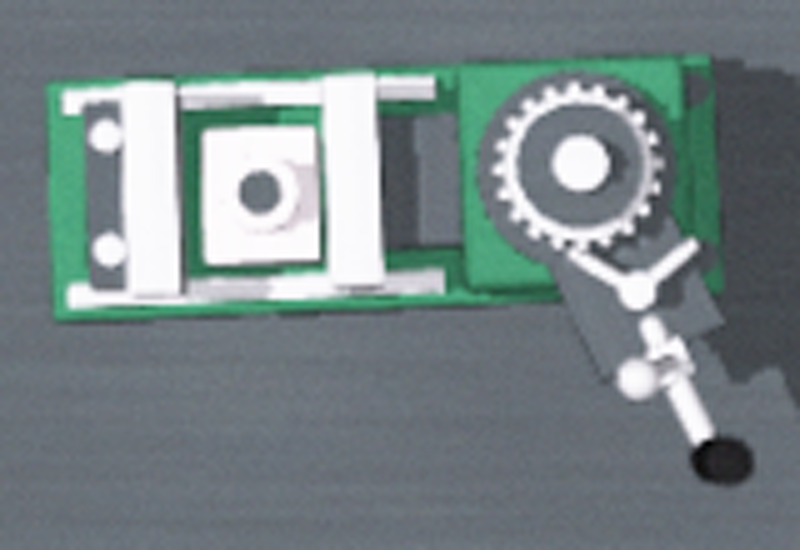

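View pics/s1.png

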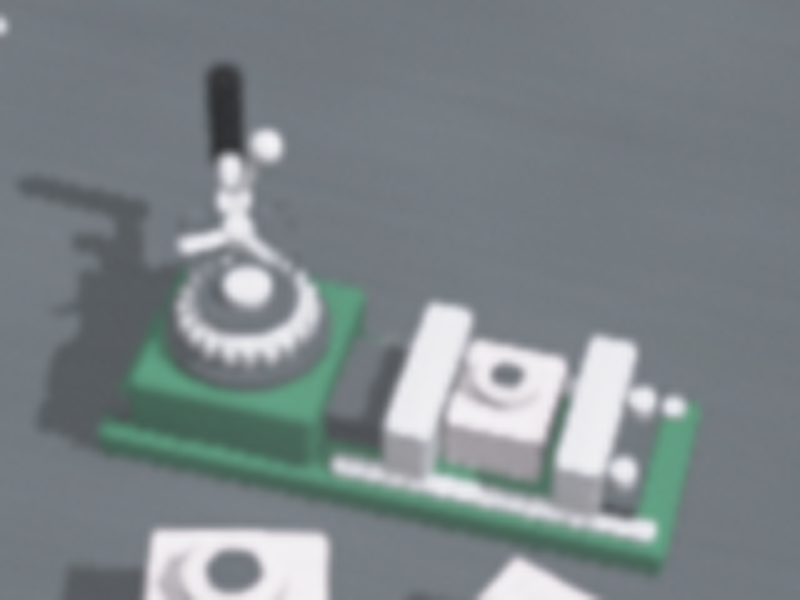

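The lever stands about 0.4 rad anticlockwise. The thumb ball leans to the jaw side (+y), and the block lies loose between the jaws. I'll triangulate the handle and plan the approach.

```bash
cat >> h.py <<'E'
def tri(f,uv,g,uw):
    a,d=ray(f,*uv);b,e=ray(g,*uw);s=np.linalg.lstsq(np.c_[d,-e],b-a,rcond=None)[0]
    return (a+d*s[0]+b+e*s[1])/2,np.linalg.norm(a+d*s[0]-b-e*s[1])
def shift(P,yaw):
    "tool-frame shift (m) and turn from the measured pose to TCP P, pointing down with yaw"
    q=r.sense();M=R.from_euler('xyz',q["tcp_rot"]);N=R.from_euler('xyz',[np.pi,0,yaw])
    return np.round(np.r_[M.inv().apply(np.array(P)-q["eef_pos"])/1000,(M.inv()*N).as_rotvec()],4)
E
python3 - <<'E'
from h import *
t=cams.grab_frame("top");s=cams.grab_frame("scene")
print("nut",onz(t,366,242.6,113),tri(t,(366,242.6),s,(240+247/5,180+284/5)))
print("ball",onz(t,250+638/5,210+379/5,121),tri(t,(250+638/5,210+379/5),s,(240+267/5,180+146/5)))
for n,f,b in(("t",t,(384,292,404,312)),("s",s,(278,188,292,214))):
    x0,y0,x1,y1=b;g=f["image"][y0:y1,x0:x1].max(2);mm=(g<60).astype(np.uint8);ys,xs=np.nonzero(mm);print(n,g.min(),len(xs),xs.mean()+x0,ys.mean()+y0,xs.min()+x0,xs.max()+x0,ys.min()+y0,ys.max()+y0)
w=onz(t,366,242.6,113)
print("handle", tri(t,(394.7,301.8),s,(284.8,194)),onz(t,394.7,301.8,143))
h=onz(t,394.7,301.8,143);d=h-w;print(np.hypot(d[0],d[1]),np.arctan2(-d[1],-d[0]))
# yaw from housing/jaw edges: jaw left edge at z72
A=onz(t,250+122/5,210+85/5,72);B=onz(t,250+132/5,210+290/5,72);print("yaw",np.arctan2((A-B)[1],(A-B)[0]))
A=onz(t,250+378/5,210+80/5,72);B=onz(t,250+384/5,210+285/5,72);print("yaw",np.arctan2((A-B)[1],(A-B)[0]))
A=onz(t,250+48/5,210+85/5,22);B=onz(t,250+56/5,210+320/5,22);print("yaw",np.arctan2((A-B)[1],(A-B)[0]),np.linalg.norm(A-B))
E
```

```text
nut [666.82820908 -57.24316559 113.        ] (array([666.70665226, -55.57480811, 107.68430755]), np.float64(4.24933972002297))
ball [558.12873856 -85.06824647 121.        ] (array([557.36364011, -82.37961359, 121.66752345]), np.float64(5.445642801096931))
t 17 86 393.87209302325584 301.74418604651163 388 399 297 306
s 50 55 284.4727272727273 201.87272727272727 283 286 195 209
handle (array([ 518.6227238 , -123.73841371,  143.21027949]), np.float64(1.8006459599042026)) [ 518.87521944 -124.63339507  143.        ]
162.57776654185508 0.4274051093505724
yaw 0.05819101838109368
yaw 0.03075599114353758
yaw 0.04594778177896396 126.39436711490228
```

```bash
python3 - <<'E'
from h import *
print(shift([518,-124.5,240],.427))
E
```

```text
[ 0.4167 -0.2929  0.0102 -0.0005 -0.      0.0098]
```

```bash

python3 -m crank '[[0.028,-0.0195,0.0007,0,0,0.001,0],[0.056,-0.039,0.0014,0,0,0.002,0],[0.083,-0.0585,0.002,0,0,0.003,0],[0.111,-0.078,0.0027,0,0,0.004,0],[0.139,-0.0976,0.0034,0,0,0.005,0]]' 20
python3 -m crank '[[0.028,-0.0195,0.0007,0,0,0.001,0],[0.056,-0.039,0.0014,0,0,0.002,0],[0.083,-0.0585,0.002,0,0,0.003,0],[0.111,-0.078,0.0027,0,0,0.004,0],[0.139,-0.0976,0.0034,0,0,0.005,0]]'
python3 -m crank '[[0.028,-0.0195,0.0007,0,0,0,0],[0.056,-0.039,0.0014,0,0,0,0],[0.083,-0.0585,0.002,0,0,0,0],[0.111,-0.078,0.0027,0,0,0,0],[0.139,-0.0976,0.0034,0,0,0,0]]'
python3 -m crank '[[0,0,0,0,0,0,0],[0,0,0,0,0,0,0]]'
python3 - <<'E'
from h import *
print(shift([518,-124.5,113],.427));f=cams.grab_frame("wrist");cv2.imwrite("pics/w1.png",f["image"][:,:,::-1])
E
```

```text
clock: 0.8
eef_pos: [349.5, -417.9, 246.9]
tcp_rot: [3.141, -0.0, 0.431]
contact_force: [1.4, 0.3, 0.6]
opening: 0.997
grasp_force: 0.0
clock: 1.3
eef_pos: [435.0, -271.0, 243.6]
tcp_rot: [3.141, -0.0, 0.427]
contact_force: [-0.2, 0.8, 0.5]
opening: 0.996
grasp_force: 0.0
clock: 1.8
eef_pos: [521.1, -124.6, 240.2]
tcp_rot: [3.141, -0.0, 0.427]
contact_force: [1.0, -0.3, 0.4]
opening: 1.002
grasp_force: 0.0
clock: 2.0
eef_pos: [520.6, -125.4, 240.0]
tcp_rot: [3.142, 0.0, 0.429]
contact_force: [-0.2, -0.1, 0.6]
opening: 0.998
grasp_force: 0.0
[-0.0019 -0.002   0.127   0.      0.0005  0.0017]
```

View pics/w1.png

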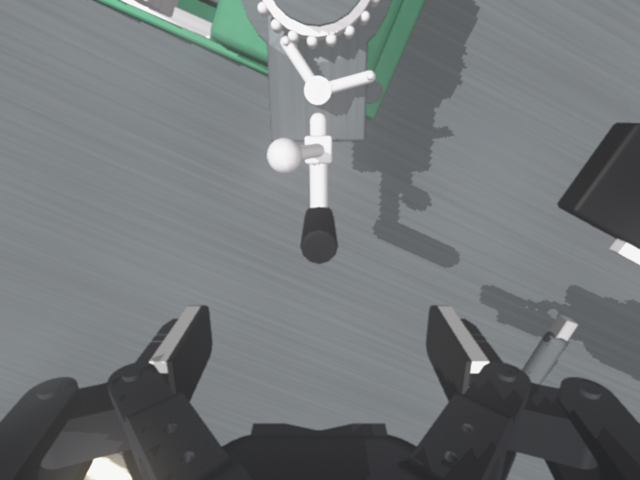

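The wrist view shows the handle top at (319,245), centred between the fingers, with the lever along the tool's x axis. Going down to grip.

```bash

python3 -m crank '[[-0.002,-0.001,0.03,0,0,0,0],[-0.002,-0.001,0.06,0,0,0,0],[-0.002,-0.001,0.09,0,0,0,0],[-0.002,-0.001,0.115,0,0,0,0],[-0.002,-0.001,0.127,0,0,0,0]]'
python3 -m crank '[[0,0,0,0,0,0,1],[0,0,0,0,0,0,1],[0,0,0,0,0,0,1],[0,0,0,0,0,0,1],[0,0,0,0,0,0,1]]' 40
python3 -m crank '[[0,0,0,0,0,0,1],[0,0,0,0,0,0,1],[0,0,0,0,0,0,1]]' 40
```

```text
clock: 2.55
eef_pos: [516.6, -126.7, 111.1]
tcp_rot: [-3.14, 0.003, 0.425]
contact_force: [-0.1, 0.8, -0.4]
opening: 1.003
grasp_force: 0.0
clock: 3.05
eef_pos: [519.0, -126.0, 114.3]
tcp_rot: [3.14, -0.001, 0.427]
contact_force: [-1.4, -0.6, 5.1]
opening: 0.267
grasp_force: 38.9
clock: 3.35
eef_pos: [519.0, -126.0, 114.3]
tcp_rot: [3.14, -0.001, 0.427]
contact_force: [-1.3, -1.1, 5.8]
opening: 0.271
grasp_force: 38.8
```

```bash

python3 -m crank '[[0.0005,-0.0132,0,0,0,0.08,1],[0.0021,-0.0263,0,0,0,0.16,1],[0.0047,-0.0392,0,0,0,0.24,1],[0.0083,-0.0519,0,0,0,0.32,1],[0.013,-0.0643,0,0,0,0.4,1]]'
python3 -m crank '[[0.0005,-0.0132,0,0,0,0.08,1],[0.0021,-0.0263,0,0,0,0.16,1]]'
```

```text
clock: 3.85
eef_pos: [503.4, -62.4, 114.3]
tcp_rot: [3.14, -0.0, 0.025]
contact_force: [-3.4, -6.6, 8.1]
opening: 0.269
grasp_force: 40.2
clock: 4.05
eef_pos: [504.4, -35.9, 114.3]
tcp_rot: [3.14, 0.0, -0.135]
contact_force: [-5.3, -5.9, 10.7]
opening: 0.269
grasp_force: 40.5
```

```bash

python3 -m crank '[[0.0005,-0.0132,0,0,0,0.08,1],[0.0021,-0.0263,0,0,0,0.16,1],[0.0047,-0.0392,0,0,0,0.24,1]]'
python3 - <<'E'
from h import *
t=cams.grab_frame("top");a=cv2.imread("pics/top0.png")[210:320,250:410];b=t["image"][210:320,250:410,::-1]
cv2.imwrite("pics/t2.png",cv2.resize(np.vstack([a[:70],b[:70]]),None,fx=4,fy=4,interpolation=2))
E
python3 -m crank '[[0.0005,0.0132,0,0,0,-0.08,1],[0.0021,0.0263,0,0,0,-0.16,1],[0.0047,0.0392,0,0,0,-0.24,1]]'
python3 -m crank '[[0.0005,0.0132,0,0,0,-0.08,1],[0.0021,0.0263,0,0,0,-0.16,1]]'
```

```text
clock: 4.35
eef_pos: [513.6, 2.7, 114.3]
tcp_rot: [3.14, 0.002, -0.375]
contact_force: [-7.9, -3.8, 13.5]
opening: 0.267
grasp_force: 40.8
clock: 4.7
eef_pos: [504.4, -35.3, 114.3]
tcp_rot: [-3.141, 0.0, -0.129]
contact_force: [-3.3, 2.7, 8.9]
opening: 0.276
grasp_force: 40.3
clock: 4.9
eef_pos: [503.4, -62.1, 114.3]
tcp_rot: [-3.141, -0.001, 0.03]
contact_force: [-2.1, 3.0, 5.9]
opening: 0.266
grasp_force: 40.2
```

View pics/t2.png

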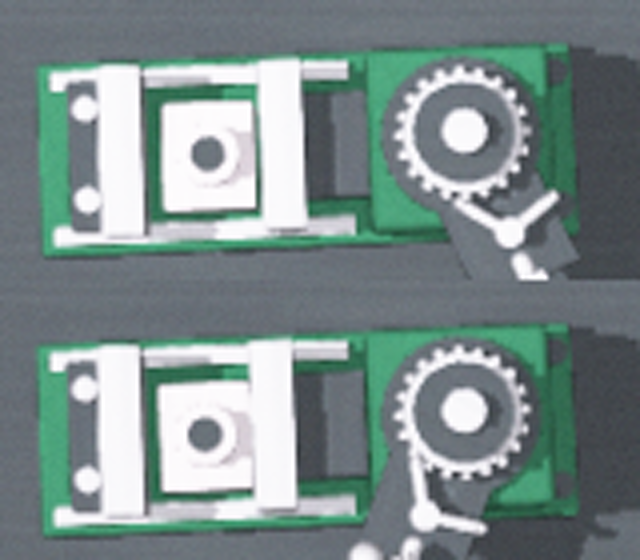

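The jaw has moved about 6 mm towards the heel: clockwise grips (about 8 N) and anticlockwise slips (about 3 N). The setting is right, so no flip is needed. I'll slip back and stroke again.

```bash

python3 -m crank '[[0.0005,0.0132,0,0,0,-0.08,1],[0.0021,0.0263,0,0,0,-0.16,1],[0.0047,0.0392,0,0,0,-0.24,1],[0.0083,0.0519,0,0,0,-0.32,1],[0.013,0.0643,0,0,0,-0.4,1]]'
python3 -m crank '[[0.0005,0.0132,0,0,0,-0.08,1],[0.0021,0.0263,0,0,0,-0.16,1],[0.0047,0.0392,0,0,0,-0.24,1],[0.0083,0.0519,0,0,0,-0.32,1]]'
echo STROKE
python3 -m crank '[[0.0005,-0.0132,0,0,0,0.08,1],[0.0021,-0.0263,0,0,0,0.16,1],[0.0047,-0.0392,0,0,0,0.24,1],[0.0083,-0.0519,0,0,0,0.32,1],[0.013,-0.0643,0,0,0,0.4,1]]'
python3 -m crank '[[0.0005,-0.0132,0,0,0,0.08,1],[0.0021,-0.0263,0,0,0,0.16,1],[0.0047,-0.0392,0,0,0,0.24,1],[0.0083,-0.0519,0,0,0,0.32,1]]'
```

```text
clock: 5.4
eef_pos: [519.1, -126.2, 114.3]
tcp_rot: [3.141, -0.002, 0.43]
contact_force: [1.8, 2.9, 2.7]
opening: 0.271
grasp_force: 39.8
clock: 5.8
eef_pos: [548.7, -169.8, 114.3]
tcp_rot: [3.14, -0.002, 0.749]
contact_force: [4.2, 6.1, 2.7]
opening: 0.269
grasp_force: 39.6
STROKE
clock: 6.3
eef_pos: [513.8, -113.6, 114.3]
tcp_rot: [3.14, -0.002, 0.344]
contact_force: [1.3, -0.7, 4.4]
opening: 0.269
grasp_force: 43.7
clock: 6.7
eef_pos: [503.4, -62.5, 114.3]
tcp_rot: [3.14, -0.001, 0.025]
contact_force: [-1.3, -6.5, 7.4]
opening: 0.266
grasp_force: 44.1
```

```bash

python3 -m crank '[[0.0005,-0.0132,0,0,0,0.08,1],[0.0021,-0.0263,0,0,0,0.16,1]]'
python3 -m crank '[[0.0001,-0.0066,0,0,0,0.04,1],[0.0005,-0.0132,0,0,0,0.08,1],[0.0012,-0.0197,0,0,0,0.12,1]]'
python3 -m crank '[[0.0001,-0.0066,0,0,0,0.04,1],[0.0005,-0.0132,0,0,0,0.08,1]]'
```

```text
clock: 6.9
eef_pos: [504.4, -36.0, 114.3]
tcp_rot: [3.14, -0.0, -0.135]
contact_force: [-4.8, -6.4, 9.3]
opening: 0.269
grasp_force: 44.3
clock: 7.2
eef_pos: [507.8, -16.5, 114.3]
tcp_rot: [3.14, 0.001, -0.254]
contact_force: [-6.7, -4.0, 12.7]
opening: 0.271
grasp_force: 44.6
clock: 7.4
eef_pos: [511.4, -3.8, 114.3]
tcp_rot: [3.14, 0.001, -0.334]
contact_force: [-8.4, -2.8, 13.5]
opening: 0.269
grasp_force: 44.6
```

```bash

python3 -m crank '[[0.0001,-0.0066,0,0,0,0.04,1],[0.0005,-0.0132,0,0,0,0.08,1],[0.0012,-0.0197,0,0,0,0.12,1]]'
python3 -m crank '[[0.0001,-0.0066,0,0,0,0.04,1],[0.0005,-0.0132,0,0,0,0.08,1],[0.0012,-0.0197,0,0,0,0.12,1]]'
python3 -m crank '[[0.0001,-0.0066,0,0,0,0.04,1],[0.0005,-0.0132,0,0,0,0.08,1]]'
```

```text
clock: 7.7
eef_pos: [518.6, 14.6, 114.2]
tcp_rot: [3.14, 0.002, -0.454]
contact_force: [-9.5, -1.6, 15.1]
opening: 0.265
grasp_force: 44.8
clock: 8.0
eef_pos: [527.9, 32.1, 114.2]
tcp_rot: [3.14, 0.002, -0.574]
contact_force: [-11.8, 1.1, 16.8]
opening: 0.274
grasp_force: 44.9
clock: 8.2
eef_pos: [535.3, 43.2, 114.3]
tcp_rot: [3.14, 0.003, -0.654]
contact_force: [-12.1, 1.7, 17.6]
opening: 0.269
grasp_force: 44.9
```

```bash

python3 -m crank '[[0.0005,0.0132,0,0,0,-0.08,1],[0.0021,0.0263,0,0,0,-0.16,1],[0.0047,0.0392,0,0,0,-0.24,1],[0.0083,0.0519,0,0,0,-0.32,1],[0.013,0.0643,0,0,0,-0.4,1]]'
python3 -m crank '[[0.0005,0.0132,0,0,0,-0.08,1],[0.0021,0.0263,0,0,0,-0.16,1],[0.0047,0.0392,0,0,0,-0.24,1],[0.0083,0.0519,0,0,0,-0.32,1],[0.013,0.0643,0,0,0,-0.4,1]]'
python3 -m crank '[[0.0005,0.0132,0,0,0,-0.08,1],[0.0021,0.0263,0,0,0,-0.16,1],[0.0047,0.0392,0,0,0,-0.24,1],[0.0083,0.0519,0,0,0,-0.32,1],[0.013,0.0643,0,0,0,-0.4,1]]'
python3 -m crank '[[0.0005,0.0132,0,0,0,-0.08,1],[0.0021,0.0263,0,0,0,-0.16,1],[0.0047,0.0392,0,0,0,-0.24,1]]'
python3 - <<'E'
from h import *
t=cams.grab_frame("top");crop(t,250,210,410,320,4,"t3.png")
E
```

```text
clock: 8.7
eef_pos: [507.9, -16.1, 114.3]
tcp_rot: [-3.141, 0.0, -0.25]
contact_force: [-3.5, 3.8, 8.5]
opening: 0.27
grasp_force: 44.4
clock: 9.2
eef_pos: [505.4, -82.1, 114.3]
tcp_rot: [3.141, -0.002, 0.15]
contact_force: [0.7, 2.8, 4.5]
opening: 0.266
grasp_force: 43.9
clock: 9.7
eef_pos: [528.7, -143.8, 114.3]
tcp_rot: [3.14, -0.003, 0.55]
contact_force: [5.0, 5.0, 0.5]
opening: 0.272
grasp_force: 43.5
clock: 10.0
eef_pos: [553.4, -174.5, 114.4]
tcp_rot: [3.14, -0.003, 0.789]
contact_force: [5.8, 6.2, 2.1]
opening: 0.267
grasp_force: 43.5
```

View pics/t3.png

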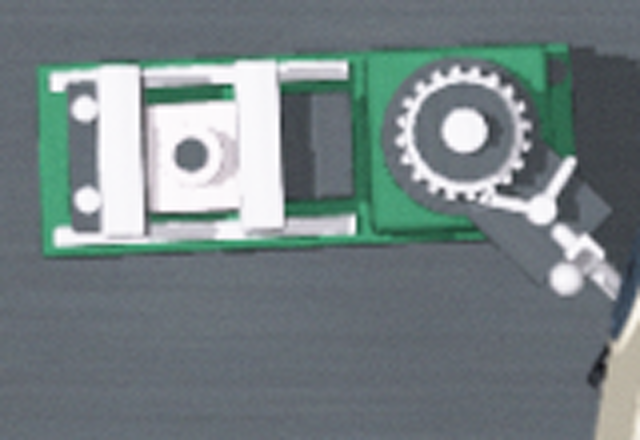

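The jaw is now at x≈258 of the crop, pushing the block, with only a few mm left to the heel (block edge 150, heel edge 143). Next stroke, watching the force.

```bash

python3 -m crank '[[0.0005,-0.0132,0,0,0,0.08,1],[0.0021,-0.0263,0,0,0,0.16,1],[0.0047,-0.0392,0,0,0,0.24,1],[0.0083,-0.0519,0,0,0,0.32,1],[0.013,-0.0643,0,0,0,0.4,1]]'
python3 -m crank '[[0.0001,-0.0066,0,0,0,0.04,1],[0.0005,-0.0132,0,0,0,0.08,1],[0.0012,-0.0197,0,0,0,0.12,1]]'
python3 -m crank '[[0.0001,-0.0066,0,0,0,0.04,1],[0.0005,-0.0132,0,0,0,0.08,1],[0.0012,-0.0197,0,0,0,0.12,1]]'
python3 -m crank '[[0.0001,-0.0066,0,0,0,0.04,1],[0.0005,-0.0132,0,0,0,0.08,1]]'
```

```text
clock: 10.55
eef_pos: [516.7, -120.8, 114.3]
tcp_rot: [3.138, -0.003, 0.384]
contact_force: [4.0, -9.6, -1.4]
opening: 0.268
grasp_force: 43.4
clock: 10.85
eef_pos: [510.9, -104.4, 114.3]
tcp_rot: [3.134, -0.003, 0.268]
contact_force: [2.4, -28.3, -3.7]
opening: 0.266
grasp_force: 44.1
clock: 11.15
eef_pos: [506.6, -86.6, 114.3]
tcp_rot: [3.133, -0.003, 0.148]
contact_force: [-2.8, -3.1, 5.3]
opening: 0.275
grasp_force: 44.6
clock: 11.35
eef_pos: [504.3, -70.6, 114.3]
tcp_rot: [3.139, -0.002, 0.065]
contact_force: [-1.0, -16.5, 2.3]
opening: 0.272
grasp_force: 44.3
```

```bash

python3 -m crank '[[0,0,0,0,0,0,1]]'
python3 -m crank '[[0,-0.0033,0,0,0,0.02,1]]'
python3 -m crank '[[0,-0.0033,0,0,0,0.02,1]]'
python3 - <<'E'
from h import *
t=cams.grab_frame("top");crop(t,250,210,410,320,5,"t4.png")
E
```

```text
clock: 11.45
eef_pos: [504.3, -70.0, 114.3]
tcp_rot: [3.139, -0.002, 0.066]
contact_force: [-1.5, -11.3, 4.8]
opening: 0.267
grasp_force: 44.1
clock: 11.55
eef_pos: [504.1, -67.6, 114.3]
tcp_rot: [3.138, -0.002, 0.047]
contact_force: [-1.6, -17.4, 3.6]
opening: 0.272
grasp_force: 44.4
clock: 11.65
eef_pos: [503.9, -64.6, 114.3]
tcp_rot: [3.138, -0.002, 0.027]
contact_force: [-2.1, -19.7, 3.9]
opening: 0.267
grasp_force: 44.5
```

View pics/t4.png

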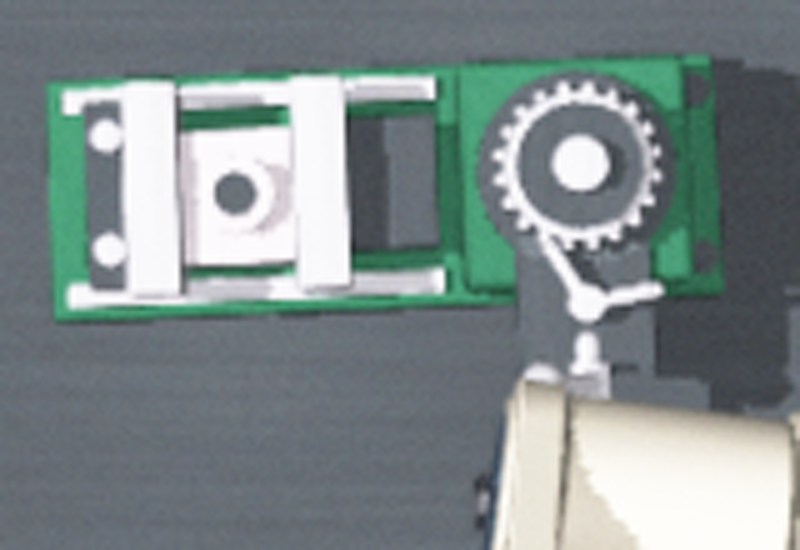

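The block now fills the gap between jaw and heel, and the lever resists with about 20 N. I'll hold a moment to see whether it stays hard.

```bash

python3 -m crank '[[0,0,0,0,0,0,1],[0,0,0,0,0,0,1]]'
python3 -m crank '[[0,-0.001,0,0,0,0.006,1],[0,-0.001,0,0,0,0.006,1]]'
python3 -m crank '[[0,-0.001,0,0,0,0.006,1],[0,-0.001,0,0,0,0.006,1]]'
```

```text
clock: 11.9
eef_pos: [503.9, -64.3, 114.3]
tcp_rot: [3.138, -0.002, 0.027]
contact_force: [-1.1, -14.6, 4.7]
opening: 0.268
grasp_force: 44.2
clock: 12.1
eef_pos: [503.8, -63.6, 114.3]
tcp_rot: [3.138, -0.002, 0.021]
contact_force: [-2.6, -17.7, 3.5]
opening: 0.27
grasp_force: 44.4
clock: 12.3
eef_pos: [503.8, -62.8, 114.3]
tcp_rot: [3.138, -0.002, 0.015]
contact_force: [-1.6, -19.0, 4.1]
opening: 0.27
grasp_force: 44.4
```

```bash

python3 -m crank '[[0,-0.001,0,0,0,0.006,1],[0,-0.002,0,0,0,0.012,1]]'
python3 -m crank '[[0,0,0,0,0,0,1],[0,0,0,0,0,0,1]]'
python3 -m crank '[[0,-0.001,0,0,0,0.006,1],[0,-0.001,0,0,0,0.006,1]]'
```

```text
clock: 12.5
eef_pos: [503.7, -61.0, 114.3]
tcp_rot: [3.137, -0.002, 0.003]
contact_force: [-2.2, -21.3, 3.8]
opening: 0.271
grasp_force: 44.6
clock: 12.7
eef_pos: [503.7, -60.9, 114.3]
tcp_rot: [3.137, -0.002, 0.003]
contact_force: [-2.1, -19.8, 4.0]
opening: 0.265
grasp_force: 44.5
clock: 12.9
eef_pos: [503.7, -60.0, 114.3]
tcp_rot: [3.137, -0.002, -0.003]
contact_force: [-2.5, -20.9, 4.5]
opening: 0.268
grasp_force: 44.5
```

It holds 20 N, so it is tight. Swinging back, slipping, and letting go.

```bash

python3 -m crank '[[0.0005,0.0132,0,0,0,-0.08,1],[0.0021,0.0263,0,0,0,-0.16,1],[0.0047,0.0392,0,0,0,-0.24,1],[0.0083,0.0519,0,0,0,-0.32,1],[0.013,0.0643,0,0,0,-0.4,1]]'
python3 -m crank '[[0.0005,0.0132,0,0,0,-0.08,1],[0.0021,0.0263,0,0,0,-0.16,1],[0.0047,0.0392,0,0,0,-0.24,1],[0.0083,0.0519,0,0,0,-0.32,1],[0.0105,0.058,0,0,0,-0.36,1]]'
python3 -m crank '[[0,0,0,0,0,0,1],[0,0,0,0,0,0,0],[0,0,0,0,0,0,0],[0,0,0,0,0,0,0],[0,0,0,0,0,0,0]]'
python3 -m crank '[[0,0,0,0,0,0,0],[0,0,0,0,0,0,0],[0,0,-0.02,0,0,0,0],[0,0,-0.05,0,0,0,0],[0,0,-0.08,0,0,0,0]]'
python3 -m crank '[[-0.02,0.01,-0.03,0,0,0,0],[-0.04,0.02,-0.06,0,0,0,0],[-0.06,0.04,-0.08,0,0,0,0],[-0.08,0.06,-0.08,0,0,0,0],[-0.08,0.06,-0.08,0,0,0,0]]'
python3 - <<'E'
from h import *
t=cams.grab_frame("top");crop(t,250,210,410,320,5,"t5.png")
E
```

```text
clock: 13.4
eef_pos: [517.4, -122.2, 114.3]
tcp_rot: [3.14, -0.003, 0.399]
contact_force: [4.3, 2.5, -0.0]
opening: 0.271
grasp_force: 43.6
clock: 13.9
eef_pos: [550.5, -171.5, 114.3]
tcp_rot: [3.138, -0.004, 0.758]
contact_force: [4.6, 5.5, 1.6]
opening: 0.27
grasp_force: 43.9
clock: 14.4
eef_pos: [547.6, -170.9, 113.2]
tcp_rot: [-3.141, 0.0, 0.757]
contact_force: [0.3, -0.2, 0.3]
opening: 0.932
grasp_force: 0.0
clock: 14.9
eef_pos: [547.3, -170.9, 193.5]
tcp_rot: [-3.14, 0.001, 0.757]
contact_force: [0.8, 0.1, 0.5]
opening: 1.0
grasp_force: 0.0
clock: 15.4
eef_pos: [531.0, -272.5, 274.0]
tcp_rot: [3.139, 0.0, 0.755]
contact_force: [0.1, 0.1, -0.2]
opening: 0.999
grasp_force: 0.0
```

View pics/t5.png

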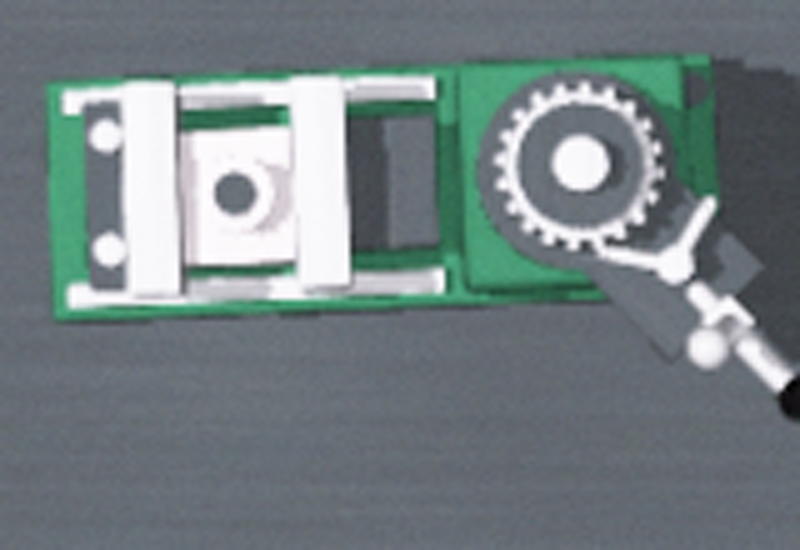

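The lever rests at about +0.7 rad, the jaw has not moved back (edge at 293–350 px) and the block is held. The arm is clear.

```bash
python3 -c "
from rig import sign_off
print(sign_off())"
```

```text
the job is handed in; nothing more can be done
None
```

The job is handed in, result not shown: the block is clamped (the lever held about 20 N at the end), the ratchet was already set right, the lever is back at about +0.7 rad, and the gripper is open and clear.

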